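# Lock the lens and hold the stone viewer's lid at its set angle

### The job

On the gemstone stall stands a viewing box whose hinged lid carries a lens. With the lid shut, turn the lens's lock collar clockwise (seen from above) until its tab points at the long locking rib, not past it, so that the lens cannot drop out; then take the lid by its handle bar and swing it up until its needle is level with the pointer clip on the side scale. Finish while still holding the lid by the bar, still, at that angle (it falls shut if let go); leave the pointer clip and the other things on the stall where they are.

Things in the scene. Friction and masses are not known exactly. Their poses are not given: they have to be found in the camera images.
- viewer: fixed viewing box: black tray 190 (x) by 220 (y) by 62 mm, white lid on top, aluminium arc scale at its +y side (y = 135 to 141 mm, up to 230 mm high, within 170 mm of the hinge). Origin: centre of the underside, on the table; z up. The hinge axis runs along its y at x = -95, z = 64 mm, on the robot's side; the lid's free edge with the handle is at +x, away from the robot.
- flap (a joint): angle of the lid about its hinge, rad: 0 shut and level (the start), grows as the free edge rises, up to 1.4. Almost no friction: it falls shut when let go. Lid and fittings weigh 0.35 to 0.55 kg. White plate 190 by 220 mm, 8 mm thick, its underside at hinge height.
- collar (a joint): angle of the lock collar on the lid, rad: grows clockwise seen from above; range 0 to 1.6, no stop or click at the mark. At 1.2 the tab points exactly at the long rib (locked). Starts between 0 and 0.5 (0: tab at the two round studs, free). Friction about 0.06 N m keeps it where it is left.
- pointer (a joint): angle about the lid's hinge axis at which the pointer clip is set on the scale, rad (0.5 to 0.9): the lid is at the wanted angle when joint flap equals this value. Stiff friction; not to be moved.
- hinge (a point): point on the lid's hinge axis, midway along it; turns with the lid (x from the hinge to the free edge, y along the hinge, z out of the lid's upper face).
- collar_top (a point): centre of the upper rim of the lock collar, on its turning axis (square to the lid), 75 mm from the hinge, mid-width. The collar is a knurled aluminium ring, 56 mm outside diameter, 24 mm high; rim 33 mm above the lid's upper face. Below it a fixed black seat, 62 mm diameter, reaches 8 mm above the lid. Take the collar across its diameter from above.
- tab_tip (a point): outer end of the collar's tab, a bar 8 mm wide and 6 mm high sticking out of the collar's foot to 46 mm from its axis, 9 to 15 mm above the lid's upper face (point at mid height).
- lock_rib (a point): mid-top of the locking rib on the lid: a single straight dark steel rib 16 mm long, 7 mm wide, 4 mm high, 49 to 65 mm from the collar's axis, straight towards the handle. (Two round studs 1.2 rad counter-clockwise of it mark the free position.)
- handle: the handle's grip: a steel sleeve, 12 mm diameter, 70 mm long, that turns freely (within 3 rad either way) on the bow at the lid's free edge. Origin: its middle; y along the bar, parallel to the hinge.
- bar_mid (a point): middle of the handle's grip sleeve (12 mm diameter, 70 mm long, parallel to the hinge), 215 mm from the hinge and 30 mm above it along the lid's normal (shut: 94 mm above the table, 25 mm beyond the lid's edge, nothing below). Pinch it from above, one finger on the hinge side, one on the far side; the sleeve turns, so the fingers need not tilt as the lid swings.
- needle_tip (a point): end of the lid's needle, a small steel tongue on the +y side edge of the lid, 160 mm from the hinge and 4 mm above it along the lid's normal.
- pointer_tip (a point): nose of the pointer clip, a dark steel block 26 by 10 by 12 mm on the arc scale, 160 mm from the hinge axis and 4 mm above it along its own normal: at the right angle the needle tip lies level with it, 2 mm beside it.
- stone_tray: loose white tray, 150 by 110 by 35 mm, of polished stones, left of the box; origin under its centre. Leave it.
- bead_jar: loose green glass jar, 60 mm diameter, 85 mm high, right of the box; origin under its centre. Leave it.
- stone_donut: loose flat stone ring, 64 mm diameter, 14 mm thick, lying right of the box; origin under its centre. Leave it.
Things that resemble listed ones, but are neither listed nor needed, are in the scene too. What is shaped like the stone_donut but black or green is not meant.

How it is judged:
On the way, in this order (a step that is already met when the one before it is completed fails the run):
1. with the lid shut, the collar is turned to the locking rib (within 0.12 rad) (value of joint collar between 1.08 and 1.32 rad and value of joint flap below 0.08 rad), for 0.2 s.
2. the lid is held by its bar at the pointer's angle (within 0.07 rad) (angle between the x axis of needle_tip and the x axis of pointer_tip, either way round below 0.07 rad and contact force between handle and the fingers above 0.5 N), for 0.3 s.
At the end, for the whole second after the job is handed in: The lid is within 0.07 rad (4 degrees) of the pointer's angle and still, held by the fingers on its handle bar and by nothing else, with the collar's tab within 0.12 rad (7 degrees) of the locking rib (all of step 2 and velocity of joint flap between -0.08 and 0.08 rad/s and contact force between viewer and stone_tray below 0.1 N and contact force between viewer and bead_jar below 0.1 N and contact force between viewer and stone_donut below 0.1 N and value of joint collar between 1.08 and 1.32 rad); the arm keeps its last pose, push and grip.
It fails at once if the lid raised (over 0.15 rad) while the collar is not locked (value of joint flap above 0.15 rad and (value of joint collar below 1.06 rad or value of joint collar above 1.34 rad)).
It fails at once if the pointer clip shifted (over 8 mm) (distance of pointer_tip from where it was at the start of the episode above 0.008 m).
It fails at once if the stone tray moved (over 30 mm) (distance of stone_tray from where it was at the start of the episode above 0.03 m).
It fails at once if the bead jar moved (over 30 mm) (distance of bead_jar from where it was at the start of the episode above 0.03 m).
It fails at once if the stone ring moved (over 30 mm) (distance of stone_donut from where it was at the start of the episode above 0.03 m).
It also fails if it takes over 46 s, if anything falls off the work surface, if the arm or the gripper's body presses on something with over 40 N, if the wrist force passes 120 N, or if a joint passes its speed limit or range.

### The arm

A 7-joint arm with a two-finger parallel gripper is mounted at the origin on the work surface. World frame = base frame: x ahead of the robot, y to its left, z up, the work surface at z = 0. Lengths are in m, angles in rad, forces in N, time in s.
With the tool pointing down it reaches from about 0.4 to 0.75 m from the base axis. Payload 19.5 kg.
Tool frame: the origin (TCP) lies where the fingers leave the gripper's body, on its centre line; the fingertips stand 73 mm ahead of it and the grasp point (between the pads) lies ctrl.hold_point_z ahead of it (ctrl.hold_point_z is the distance from the TCP to the grasp point, in m); z points along the fingers, y is the line along which they close (so a half turn about z gives the same grasp; the last joint's range is limited). The gripper opens to 85 mm and grips with 20 to 120 N. Pads are 22 mm wide; open, the fingers measure 114 mm over their backs; the gripper's body (76 mm by 85 mm) begins 54 mm behind the grasp point. The pads swing forward as they close: fully open they stand 13 mm farther back than shut.
Start: joints at [1.235, 0.707, -0.028, 1.485, 0.022, 0.951, -0.075], TCP at [0.167, -0.55, 0.304] pointing down, gripper open.
Joint ranges: [-2.71, 2.71], [-0.32, 2.16], [-1.57, 1.52], [0, 2.45], [-1.46, 4.6], [0, 2.02], [-2.83, 2.83]. Speed limits (rad/s): [1.89, 1.89, 2.57, 2.57, 3.01, 3.01, 3.01].

### API

Orientations are given as a rotation vector (axis times angle).
In Python, from bench import ctrl gives the robot as it stands.
- The arm moves only by the tool drive_tool, never from a script. Its argument "series" is a list that holds one entry, the list of rows, each a list of 5 numbers: the shift along the tool's x, y, z in mm, then the turn about the tool's z in rad, then the gripper's target within -1 to 1 (shut at 1, half-way at 0, fully open at -1). A call has 1 to 20 rows; each row is the pose to reach, as a shift and turn from the pose commanded when the call began, along the tool's axes at that moment; what a row does not reach only later rows make up. A row lasts 1/10 s, in which the tool goes at most 50 mm and 8.59 degrees, less where a joint would pass 70% of its speed; a pose out of reach is approached as far as the arm can. A call with a gripper value outside its range is refused whole. The fingers move at their own pace and stop on an object; "force" is the grip in N (left out, the last holds). Time passes only in rows, so rows that repeat a pose let the fingers close. It gives the time, the measured TCP pose, the force, the opening and the grip force at its end, in the units of the state.
- ctrl.observe(): the state, without advancing time (a new reading comes with each control period).
- ctrl.grab_frame(name): name is "scene" or "side" or "wrist"; returns the picture (400x640x3 uint8, blue, green, red); there is no depth.
- ctrl.get_calibration(name): a dict with "fx", "fy", "cx", "cy" (pixels), "k1" (the pictures are not rectified: a ray, as slopes to the right and down, at radius r is drawn at 1 + k1 r^2 times it, then the intrinsics apply), "R" (3x3) and "t" (3): a world point X has camera coordinates R X + t. Camera axes: x right, y down, z forward; pixel columns grow to the right and rows downward; lengths in m; the calibration is good to about 2 mm. A picture is of the moment at which its call begins: read the wrist's pose just before it. get_calibration takes no time and is no camera call; for the wrist camera it gives the pose at the moment of the call.
- ctrl.sign_off(): hands the job in; it is judged then, once.
Trained networks look in the newest picture that a camera, given by its name, has taken for a name from the list of things; names that differ only in an ending like _2 or _b are one class to them, and where a whole thing is asked for, a point or a joint stands for the part that bears it (a point fixed in the world has none). Each returns a list of dicts, best first, with "score" (0 to 1); they miss things now and then, are a little off and sometimes report something else, mostly with a low value. They report only what shows in the picture. A call takes as long as a camera call. They do not tell look-alikes from the thing itself.
- ctrl.spot_in(camera, label): "pixel" ([row, column] in pixels, amid what is visible of it).
- ctrl.tip_of(camera, label): "pixel" ([row, column] in pixels: a listed point, or the origin of a listed thing).
The state is a dict: "t": time; "joint_pos": joint angles; "qvel": joint speeds; "effort": joint torques, N m; "ee_pos": TCP position; "orientation": TCP orientation; "wrist_force": force on the tool from outside, world axes, zero at the start; "torque": the same for the moment, N m; "gripper_width": opening from 0.0 (shut) to 1.0 (fully open); "gripper_force": force on a finger pad.
Only numpy, scipy, OpenCV 4.12 (cv2) and the standard library are available. Lean on these libraries where they do the work, as an engineer would, in place of code of your own. Each camera call takes 0.05 s, during which the arm holds its last target. There are 200 camera calls.

## Working session

There is one attempt and no reset: what is moved stays moved. The work goes in short steps, Python scripts to look and compute and a tool call to move; the robot and the scene stay as the last step left them, time stands still between calls to the robot, and variables do not carry over. Pictures are saved under pics/ and viewed, at most 10 in all, crops included, and the job is handed in when it is done.

Besides the shell and the picture viewer there is one more tool, called after "Call:" in YAML: its name, and indented under it one key for each argument. drive_tool: Moves the arm, as the interface text tells. Its arguments: {"type":"object","properties":{"series":{"type":"array"},"force":{"type":"number"}},"required":["series"]}

```bash
mkdir -p pics; cat > h.py <<'E'
import numpy as np, cv2
from scipy.optimize import least_squares
from scipy.spatial.transform import Rotation as Rot
from bench import ctrl
def proj(c,X):
    p=np.array(c["R"])@np.asarray(X)+np.array(c["t"]); s=p[:2]/p[2]; s=s*(1+c["k1"]*(s@s))
    return np.array([c["fy"]*s[1]+c["cy"],c["fx"]*s[0]+c["cx"]])
def tri(obs,x0=(0.55,0,0.1)):
    r=least_squares(lambda X:np.concatenate([proj(c,X)-p for c,p in obs]),x0); return r.x, np.abs(r.fun).max()
E
python3 - <<'E'
from h import *
s=ctrl.observe();print({k:np.round(v,3) for k,v in s.items()}, ctrl.hold_point_z)
ims=[]
for n in("scene","side"):
    im=ctrl.grab_frame(n);cv2.imwrite(f"pics/{n}0.png",im);ims.append(im)
for l in("hinge","collar_top","tab_tip","lock_rib","bar_mid","needle_tip","pointer_tip","stone_tray","bead_jar","stone_donut"):
    o=[]
    for n in("scene","side"):
        r=ctrl.tip_of(n,l)
        print(l,n,[(np.round(q["pixel"]).tolist(),round(q["score"],2)) for q in r[:2]])
        if r:o.append((ctrl.get_calibration(n),np.array(r[0]["pixel"])))
    if len(o)==2:print("   ",*[np.round(v,3) for v in tri(o)])
E
```

```text
{'t': np.float64(0.0), 'joint_pos': array([ 1.235,  0.707, -0.028,  1.485,  0.022,  0.951, -0.075]), 'qvel': array([ 0.001,  0.   , -0.001, -0.001,  0.002, -0.   , -0.001]), 'effort': array([ 1.0000e-03, -8.8321e+01,  1.2350e+00, -2.3617e+01,  1.7000e-02,
        7.0000e-03, -0.0000e+00]), 'ee_pos': array([ 0.166, -0.55 ,  0.303]), 'orientation': array([-3.107, -0.46 ,  0.   ]), 'wrist_force': array([-0.657,  0.109,  0.283]), 'torque': array([-0.013,  0.007, -0.037]), 'gripper_force': np.float64(0.0), 'gripper_width': np.float64(0.999)} 0.0539
hinge scene [([167.0, 342.0], 0.94)]
hinge side [([215.0, 277.0], 0.9), ([193.0, 360.0], 0.48)]
    [0.458 0.099 0.064] 0.256
collar_top scene [([179.0, 342.0], 0.71)]
collar_top side [([195.0, 306.0], 0.83)]
    [0.535 0.099 0.115] 0.025
tab_tip scene [([199.0, 358.0], 0.67)]
tab_tip side [([194.0, 316.0], 0.83)]
    [0.565 0.138 0.082] 0.573
lock_rib scene [([210.0, 338.0], 0.91)]
lock_rib side [([203.0, 329.0], 0.75), ([295.0, 366.0], 0.64)]
    [0.593 0.096 0.077] 0.385
bar_mid scene [([232.0, 338.0], 0.79)]
bar_mid side [([192.0, 362.0], 0.82), ([293.0, 366.0], 0.17)]
    [0.672 0.096 0.105] 1.601
needle_tip scene [([225.0, 397.0], 0.65), ([215.0, 339.0], 0.5)]
needle_tip side [([173.0, 324.0], 0.84)]
    [0.613 0.23  0.067] 1.409
pointer_tip scene [([185.0, 411.0], 0.61), ([238.0, 236.0], 0.19)]
pointer_tip side [([147.0, 312.0], 0.44)]
    [0.577 0.242 0.159] 1.311
stone_tray scene [([212.0, 453.0], 0.95), ([227.0, 397.0], 0.22)]
stone_tray side [([165.0, 286.0], 0.78)]
    [0.525 0.375 0.008] 0.698
bead_jar scene [([236.0, 340.0], 0.72), ([197.0, 240.0], 0.71)]
bead_jar side [([304.0, 324.0], 0.72), ([194.0, 362.0], 0.31)]
    [ 0.523  0.074 -0.225] 16.183
stone_donut scene [([235.0, 184.0], 0.9), ([236.0, 233.0], 0.73)]
stone_donut side [([344.0, 334.0], 0.89), ([294.0, 369.0], 0.67)]
    [ 0.557 -0.243 -0.052] 17.605
```

View pics/scene0.png

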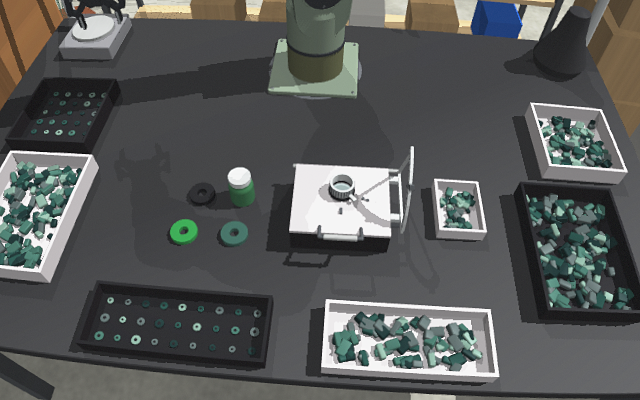

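View pics/side0.png

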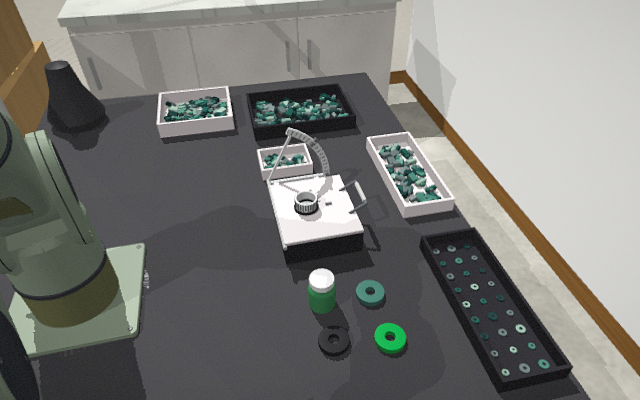

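The scene view shows the viewer with its collar at about (row 186, col 342) and the tab pointing down-right. The scale is on the right, with the jar and look-alike rings on the left. The side view agrees. By triangulation the collar needs about 0.93 rad clockwise and the pointer is at about 0.65 rad. I'm moving above the collar.

Call:
drive_tool:
  series:
    - [[45,-24,0,-0.05,-1],[90,-48,0,-0.1,-1],[135,-72,0,-0.15,-1],[180,-96,0,-0.2,-1],[225,-120,0,-0.25,-1],[270,-144,0,-0.3,-1],[315,-168,0,-0.35,-1],[345,-210,0,-0.4,-1],[375,-250,0,-0.45,-1],[400,-290,0,-0.5,-1],[425,-330,0,-0.55,-1],[450,-370,0,-0.6,-1],[475,-410,0,-0.62,-1],[500,-450,0,-0.62,-1],[520,-485,0,-0.62,-1],[541,-514,0,-0.62,-1],[541,-514,0,-0.62,-1],[541,-514,0,-0.62,-1]]
  force: 40

```text
t: 2.9
ee_pos: [0.5354, 0.0986, 0.3037]
orientation: [2.819, 1.387, -0.001]
wrist_force: [0.0, -1.8, 0.3]
gripper_width: 0.999
gripper_force: 0.0
```

```bash
python3 - <<'E'
from h import *
s=ctrl.observe();print({k:np.round(s[k],3) for k in("t","joint_pos","ee_pos","orientation","wrist_force","torque")})
R=Rot.from_rotvec(s["orientation"]).as_matrix();print(R.round(3))
c=ctrl.get_calibration("wrist");im=ctrl.grab_frame("wrist");cv2.imwrite("pics/w1.png",im)
cam=-np.array(c["R"]).T@c["t"];print("cam in tool",(R.T@(cam-s["ee_pos"])).round(3))
h={"hinge":.064,"collar_top":.105,"tab_tip":.084,"lock_rib":.076,"bar_mid":.094,"needle_tip":.068,"pointer_tip":.16}
for l,z in h.items():
    for q in ctrl.tip_of("wrist",l)[:2]:
        p=np.array(q["pixel"]);r=least_squares(lambda X:proj(c,[*X,z])-p,[.53,.1])
        print(l,p.round(),round(q["score"],2),r.x.round(4))
E
```

```text
{'t': np.float64(2.9), 'joint_pos': array([-0.193,  0.66 , -0.09 ,  1.597,  0.071,  0.888, -0.965]), 'ee_pos': array([0.535, 0.099, 0.304]), 'orientation': array([ 2.819e+00,  1.387e+00, -1.000e-03]), 'wrist_force': array([ 0.049, -1.794,  0.312]), 'torque': array([0.026, 0.018, 0.02 ])}
[[ 0.61   0.792 -0.   ]
 [ 0.792 -0.61  -0.   ]
 [-0.    -0.    -1.   ]]
cam in tool [ 0.086  0.    -0.069]
hinge [222. 261.] 0.87 [0.4588 0.0982]
collar_top [188. 317.] 0.58 [0.537 0.101]
tab_tip [136. 327.] 0.67 [0.5707 0.1303]
lock_rib [145. 366.] 0.59 [0.5946 0.0999]
lock_rib [ 92. 444.] 0.49 [0.6786 0.0962]
needle_tip [  6. 299.] 0.88 [0.618  0.2311]
pointer_tip [  4. 235.] 0.47 [0.5793 0.2363]
```

View pics/w1.png

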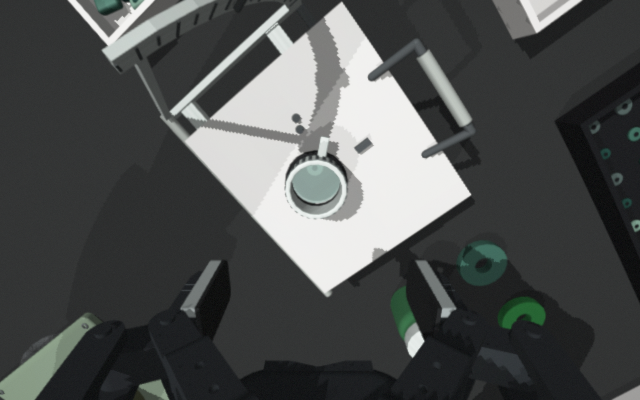

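The wrist view shows the collar at about (185, 317), the tab end at about (138, 324), the two studs at about (118, 296) and (129, 300), and the rib at about (145, 364). I'm zooming in to measure the tab angle properly.

```bash
python3 - <<'E'
from h import *
im=cv2.imread("pics/w1.png")[90:240,240:440]
cv2.imwrite("pics/w1c.png",cv2.resize(im,None,fx=4,fy=4,interpolation=cv2.INTER_CUBIC))
E
```

```text
(no output)
```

View pics/w1c.png

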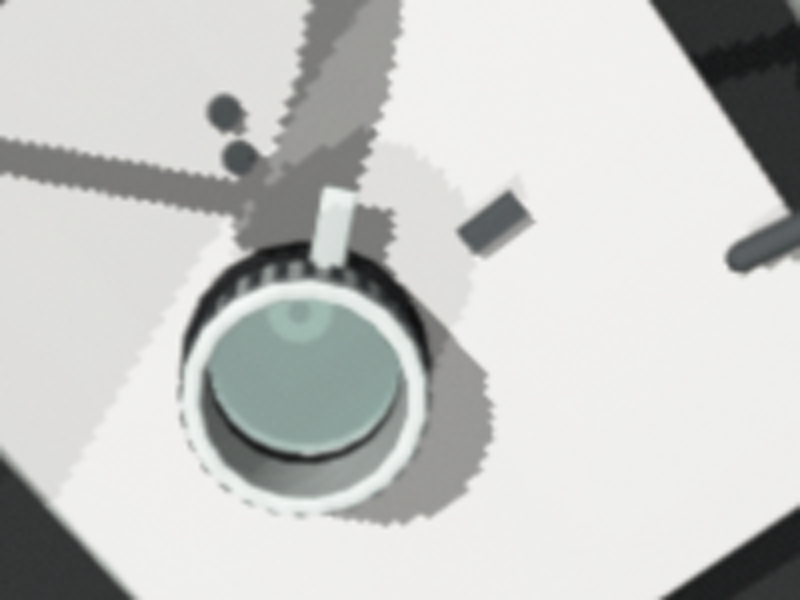

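```bash
python3 - <<'E'
from h import *
c=ctrl.get_calibration("wrist");inv=lambda rc,z:least_squares(lambda X:proj(c,[*X,z])-np.array(rc),[.53,.1]).x
C=inv((189.2,316.2),.105);T=inv((137.5,324.5),.087);T0=inv((155.5,322.5),.087);L=inv((145.5,363.7),.076);S1=inv((118,296),.076);S2=inv((129.2,299.7),.076)
for n,v in zip(("C","T","T0","L","S1","S2"),(C,T,T0,L,S1,S2)):
    d=v-C;print(n,v.round(4),"r",np.hypot(*d).round(4),"az",np.arctan2(d[1],d[0]).round(3))
d=T-T0;print(np.arctan2(d[1],d[0]))
s=ctrl.observe();R=Rot.from_rotvec(s["orientation"]).as_matrix();print((R.T@np.r_[C-s["ee_pos"][:2],0]).round(4))
E
```

```text
C [0.5359 0.1   ] r 0.0 az 0.0
T [0.5685 0.1299] r 0.0441 az 0.742
T0 [0.557  0.1179] r 0.0276 az 0.702
L [0.5926 0.0997] r 0.0567 az -0.005
S1 [0.5577 0.1589] r 0.0627 az 1.216
S2 [0.554  0.1488] r 0.052 az 1.215
0.8083115603382587
[ 0.002 -0.001  0.   ]
```

Call:
drive_tool:
  series:
    - [[2,-1,40,0,-1],[2,-1,80,0,-1],[2,-1,110,0,-1],[2,-1,130,0,-1],[2,-1,146,0,-1],[2,-1,146,0,-1],[2,-1,146,0,1],[2,-1,146,0,1],[2,-1,146,0,1],[2,-1,146,0,1],[2,-1,146,0,1],[2,-1,146,0,1]]
  force: 40

```text
t: 4.5
ee_pos: [0.5353, 0.1014, 0.1593]
orientation: [-2.818, -1.386, -0.0]
wrist_force: [-10.4, 5.8, 15.3]
gripper_width: 0.646
gripper_force: 39.1
```

Call:
drive_tool:
  series:
    - [[0,0,0,0.08,1],[0,0,0,0.16,1],[0,0,0,0.24,1],[0,0,0,0.32,1],[0,0,0,0.4,1],[0,0,0,0.48,1],[0,0,0,0.56,1],[0,0,0,0.64,1],[0,0,0,0.7,1],[0,0,0,0.74,1],[0,0,0,0.74,1],[0,0,0,0.74,1]]

```text
t: 5.7
ee_pos: [0.5361, 0.1, 0.1593]
orientation: [3.13, 0.272, 0.002]
wrist_force: [-3.4, -4.3, 12.4]
gripper_width: 0.638
gripper_force: 39.5
```

```bash
python3 - <<'E'
from h import *
s=ctrl.observe();print({k:np.round(s[k],3) for k in("t","joint_pos","ee_pos","orientation","wrist_force","torque")})
R=Rot.from_rotvec(s["orientation"]).as_matrix();print(np.arctan2(R[1,0],R[0,0]))
im=ctrl.grab_frame("wrist");cv2.imwrite("pics/w2.png",im)
E
```

```text
{'t': np.float64(5.7), 'joint_pos': array([-0.305,  0.88 ,  0.119,  1.748, -0.183,  0.524, -1.468]), 'ee_pos': array([0.536, 0.1  , 0.159]), 'orientation': array([3.13e+00, 2.72e-01, 2.00e-03]), 'wrist_force': array([-3.418, -4.287, 12.434]), 'torque': array([-0.955,  0.837, -0.02 ])}
0.17311469413396638
```

View pics/w2.png

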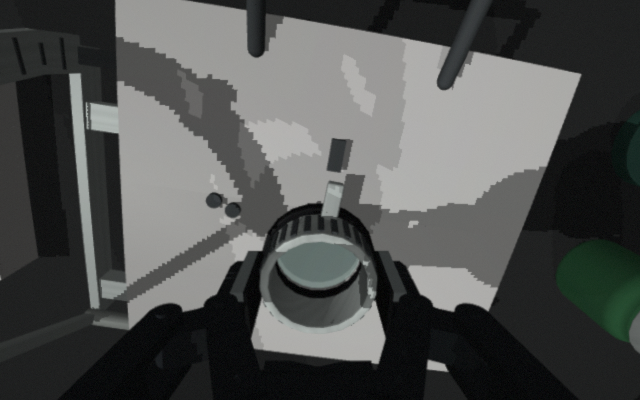

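The tab end is now at about (183, 334), in line with the rib at about (154, 339). I'll check that numerically.

```bash
python3 - <<'E'
from h import *
c=ctrl.get_calibration("wrist");inv=lambda rc,z:least_squares(lambda X:proj(c,[*X,z])-np.array(rc),[.53,.1]).x
T=inv((183.5,334.5),.087);T0=inv((214,329.5),.087);L0=inv((170,337),.076);L1=inv((140,342.5),.076)
C=inv((282,318),.105);print(C)
for v in(T,T0,L0,L1):
    for o in(C,[.5358,.100]):
        d=v-o;print(v.round(4),np.hypot(*d).round(4),np.arctan2(d[1],d[0]).round(3),end=' | ')
    print()
print([np.arctan2(*(a-b)[::-1]).round(3) for a,b in((T,T0),(L1,L0))])
E
```

```text
[0.53822895 0.10109129]
[0.5809 0.1007] 0.0427 -0.01 | [0.5809 0.1007] 0.0451 0.015 | 
[0.5653 0.1001] 0.0271 -0.035 | [0.5653 0.1001] 0.0295 0.005 | 
[0.5849 0.0996] 0.0467 -0.032 | [0.5849 0.0996] 0.0491 -0.008 | 
[0.6001 0.0998] 0.0618 -0.02 | [0.6001 0.0998] 0.0643 -0.003 | 
[np.float64(0.034), np.float64(0.015)]
```

Call:
drive_tool:
  series:
    - [[0,0,0,0,-1],[0,0,0,0,-1],[0,0,0,0,-1],[0,0,0,0,-1],[0,0,-30,0,-1],[0,0,-70,0,-1],[0,0,-110,0,-1],[20,3,-130,-0.13,-1],[40,7,-130,-0.27,-0.5],[60,10,-130,-0.41,0],[80,14,-130,-0.55,0.3],[100,17,-130,-0.69,0.3],[120,21,-130,-0.83,0.3],[138,24,-130,-0.97,0.3],[138,24,-130,-1.11,0.3],[138,24,-130,-1.25,0.3],[138,24,-130,-1.39,0.3],[138,24,-130,-1.39,0.3],[138,24,-130,-1.39,0.3]]

```text
t: 7.65
ee_pos: [0.676, 0.1006, 0.2879]
orientation: [-2.234, -2.209, -0.0]
wrist_force: [-1.1, -1.2, 0.8]
gripper_width: 0.352
gripper_force: 0.0
```

```bash
python3 - <<'E'
from h import *
s=ctrl.observe();print({k:np.round(s[k],3) for k in("t","joint_pos","ee_pos","orientation","wrist_force","gripper_width")})
R=Rot.from_rotvec(s["orientation"]).as_matrix();print(np.arctan2(R[1,0],R[0,0]))
c=ctrl.get_calibration("wrist");im=ctrl.grab_frame("wrist");cv2.imwrite("pics/w3.png",im)
h={"collar_top":.105,"tab_tip":.084,"lock_rib":.076,"bar_mid":.094,"needle_tip":.068,"pointer_tip":.16}
P=[]
for l,z in h.items():
    for q in ctrl.tip_of("wrist",l)[:2]:
        p=np.array(q["pixel"]);r=least_squares(lambda X:proj(c,[*X,z])-p,[.53,.1])
        print(l,p.round(),round(q["score"],2),r.x.round(4))
# pointer: angle from each camera
for n in("scene","side","wrist"):
    if n!="wrist":ctrl.grab_frame(n)
    cc=ctrl.get_calibration(n)
    for q in ctrl.tip_of(n,"pointer_tip")[:1]:
        p=np.array(q["pixel"])
        f=lambda a:proj(cc,[.4608+.16*np.cos(a)-.004*np.sin(a),.232,.064+.16*np.sin(a)+.004*np.cos(a)])-p
        r=least_squares(lambda v:f(v[0]),[.65]);print(n,p.round(1),round(q["score"],2),r.x.round(3),r.fun.round(1))
E
```

```text
{'t': np.float64(7.65), 'joint_pos': array([-0.117,  0.918, -0.214,  1.027,  0.181,  1.214, -0.323]), 'ee_pos': array([0.676, 0.101, 0.288]), 'orientation': array([-2.234, -2.209, -0.   ]), 'wrist_force': array([-1.144, -1.159,  0.828]), 'gripper_width': np.float64(0.352)}
1.5593764669974672
collar_top [197. 156.] 0.88 [0.5381 0.1019]
tab_tip [193. 218.] 0.73 [0.5853 0.0982]
lock_rib [185. 229.] 0.95 [0.5943 0.1034]
bar_mid [188. 312.] 0.74 [0.6725 0.1048]
needle_tip [ 36. 244.] 0.97 [0.6169 0.2308]
pointer_tip [  3. 133.] 0.41 [0.5751 0.2351]
scene [211.2 339.3] 0.73 [-0.048] [17.6 59.6]
side [145.3 312.3] 0.46 [0.686] [-1.2  1.1]
wrist [  2.6 132.9] 0.41 [0.704] [ 0.2 -0. ]
```

View pics/w3.png

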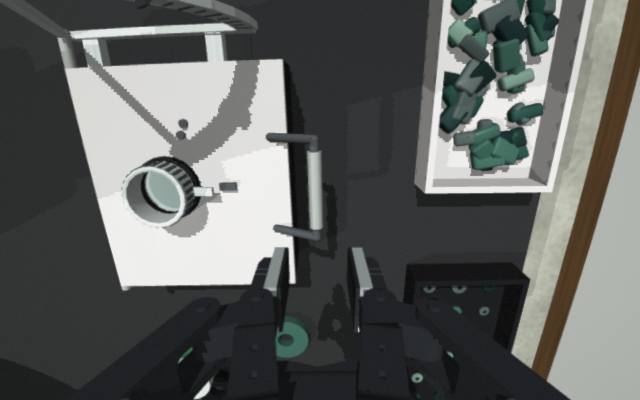

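The wrist view shows the tab in line with the rib and the bar centre at about (187, 314), straight ahead between the fingers. I'm descending and pinching it.

Call:
drive_tool:
  series:
    - [[2,-2,40,0,0.3],[2,-2,80,0,0.3],[2,-2,110,0,0.3],[2,-2,130,0,0.3],[2,-2,137,0,0.3],[2,-2,137,0,0.3],[2,-2,137,0,1],[2,-2,137,0,1],[2,-2,137,0,1],[2,-2,137,0,1],[2,-2,137,0,1]]
  force: 50

```text
t: 9.35
ee_pos: [0.6736, 0.1029, 0.1523]
orientation: [-2.229, -2.214, 0.001]
wrist_force: [-8.4, -1.2, 5.4]
gripper_width: 0.118
gripper_force: 48.7
```

Call:
drive_tool:
  series:
    - [[0,-1,-6,0,1],[0,-2,-13,0,1],[0,-5,-25.5,0,1],[0,-9,-38,0,1],[0,-13,-50,0,1],[0,-18.5,-62,0,1],[0,-24,-74,0,1],[0,-31,-85,0,1],[0,-38,-96,0,1],[0,-46,-106,0,1],[0,-50,-111,0,1],[0,-54.5,-116,0,1],[0,-54.5,-116,0,1],[0,-54.5,-116,0,1]]

```text
t: 10.75
ee_pos: [0.6195, 0.1023, 0.2679]
orientation: [2.229, 2.212, 0.0]
wrist_force: [-0.8, -6.6, -2.3]
gripper_width: 0.121
gripper_force: 49.4
```

```bash
python3 - <<'E'
from h import *
s=ctrl.observe();print({k:np.round(s[k],3) for k in("t","ee_pos","wrist_force","gripper_width","gripper_force")})
x0=np.array([.6736,.1523]);d=s["ee_pos"][[0,2]]-x0
print("flap", least_squares(lambda a:np.array([.215*np.cos(a[0])-.03*np.sin(a[0])-.215,.215*np.sin(a[0])+.03*np.cos(a[0])-.03])-d,[.6]).x)
cr=[]
for n,y in(("side",None),("scene",None),("wrist",None)):
    cc=ctrl.get_calibration(n);im=ctrl.grab_frame(n)
    for l,y in(("pointer_tip",.232),("needle_tip",.230)):
      for q in ctrl.tip_of(n,l)[:1]:
        p=np.array(q["pixel"])
        f=lambda v:proj(cc,[.4608+.16*np.cos(v[0])-.004*np.sin(v[0]),y,.064+.16*np.sin(v[0])+.004*np.cos(v[0])])-p
        r=least_squares(f,[.6]);print(n,l,p.round(1),round(q["score"],2),r.x.round(3),r.fun.round(1))
    if n=="wrist":cr.append(cv2.resize(im[:200],(640,200)))
    else:
        a=np.array(proj(cc,[.58,.23,.165])).astype(int);w=im[a[0]-40:a[0]+40,a[1]-40:a[1]+40];cr.append(cv2.resize(w,(390,390),interpolation=cv2.INTER_CUBIC))
top=np.hstack(cr[:2]);out=np.vstack([top,cv2.copyMakeBorder(cr[2],0,0,0,140,0)]);cv2.imwrite("pics/m4.png",out)
E
```

```text
{'t': np.float64(10.75), 'ee_pos': array([0.619, 0.102, 0.268]), 'wrist_force': array([-0.773, -6.571, -2.271]), 'gripper_width': np.float64(0.121), 'gripper_force': np.float64(49.401)}
flap [0.59692162]
side pointer_tip [146.5 313. ] 0.54 [0.66] [-1.5  1.4]
side needle_tip [144.3 314.7] 0.66 [0.671] [ 0.7 -0.6]
scene pointer_tip [186.3 407.4] 0.49 [0.667] [-0.1 -1.2]
scene needle_tip [190.4 403. ] 0.88 [0.607] [0.2 1.8]
wrist pointer_tip [279.5 320.4] 0.17 [-0.754] [-230.7  -40.6]
wrist needle_tip [  2.9 247.3] 0.91 [0.632] [-1.9  0.5]
```

View pics/m4.png

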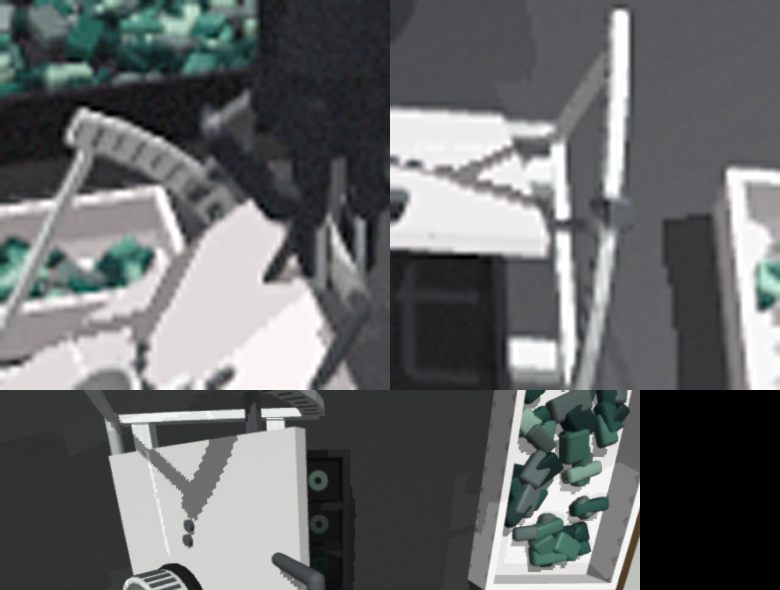

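The crops show the needle a few pixels below the pointer clip in the scene view. The lid is at about 0.60 rad and the pointer at about 0.66, so I'm raising it a further 0.06 rad.

Call:
drive_tool:
  series:
    - [[0,-3,-3,0,1],[0,-6,-6.5,0,1],[0,-9,-9.5,0,1],[0,-9,-9.5,0,1],[0,-9,-9.5,0,1]]

```text
t: 11.7
ee_pos: [0.6105, 0.1022, 0.2773]
orientation: [2.229, 2.211, -0.0]
wrist_force: [0.3, -7.6, -2.9]
gripper_width: 0.12
gripper_force: 49.5
```

```bash
python3 - <<'E'
from h import *
s=ctrl.observe();print({k:np.round(s[k],3) for k in("t","ee_pos","wrist_force","gripper_force")})
x0=np.array([.6736,.1523]);d=s["ee_pos"][[0,2]]-x0
print("flap", least_squares(lambda a:np.array([.215*np.cos(a[0])-.03*np.sin(a[0])-.215,.215*np.sin(a[0])+.03*np.cos(a[0])-.03])-d,[.6]).x)
cr=[]
for n in("side","scene"):
    cc=ctrl.get_calibration(n);im=ctrl.grab_frame(n)
    for l,y in(("pointer_tip",.232),("needle_tip",.230)):
      for q in ctrl.tip_of(n,l)[:1]:
        p=np.array(q["pixel"])
        f=lambda v:proj(cc,[.4608+.16*np.cos(v[0])-.004*np.sin(v[0]),y,.064+.16*np.sin(v[0])+.004*np.cos(v[0])])-p
        r=least_squares(f,[.6]);print(n,l,p.round(1),round(q["score"],2),r.x.round(3),r.fun.round(1))
    a=np.array(proj(cc,[.58,.23,.165])).astype(int);print(a);w=im[a[0]-25:a[0]+25,a[1]-25:a[1]+25];cr.append(cv2.resize(w,(400,400),interpolation=cv2.INTER_CUBIC))
cv2.imwrite("pics/m5.png",np.hstack(cr))
E
```

```text
{'t': np.float64(11.7), 'ee_pos': array([0.61 , 0.102, 0.277]), 'wrist_force': array([ 0.268, -7.633, -2.91 ]), 'gripper_force': np.float64(49.458)}
flap [0.65690432]
side pointer_tip [144.1 311.2] 0.67 [0.717] [-1.1  0.9]
side needle_tip [146.7 311.7] 0.91 [0.685] [-2.2  1.9]
[145 312]
scene pointer_tip [184.5 408.4] 0.41 [0.692] [-0.2 -2. ]
scene needle_tip [186.9 401.9] 0.73 [0.652] [0.3 3.2]
[184 405]
```

View pics/m5.png

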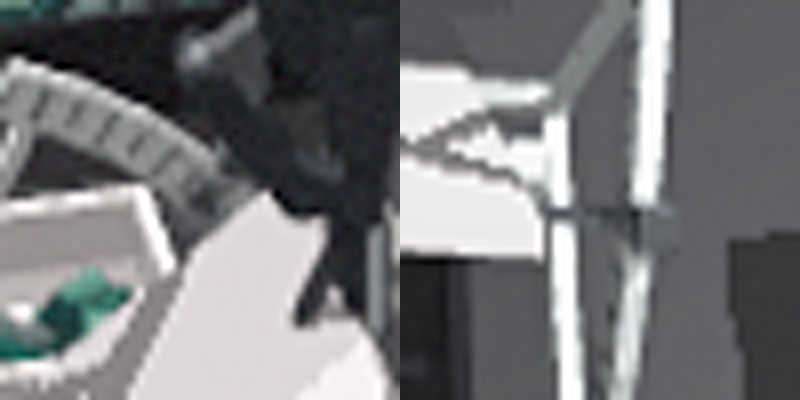

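The needle and the pointer clip now line up to within about 1 px in the scene crop, which is about 0.02 rad. All the estimates bracket 0.655. I'll hold still briefly, then hand in.

Call:
drive_tool:
  series:
    - [[0,0,0,0,1],[0,0,0,0,1],[0,0,0,0,1],[0,0,0,0,1],[0,0,0,0,1]]

```text
t: 12.5
ee_pos: [0.6106, 0.1022, 0.2772]
orientation: [2.229, 2.211, -0.0]
wrist_force: [-0.7, -7.8, -2.9]
gripper_width: 0.118
gripper_force: 49.5
```

```bash
python3 -c "
from bench import ctrl
print(ctrl.sign_off())"
```

```text
the job is handed in; nothing more can be done
None
```

I handed the job in at about 12.5 s: the collar's tab points at the long rib (within about 0.02 rad by my measurement), and the arm is holding the lid still by its bar at about 0.66 rad, level with the pointer clip as far as the cameras show; the hand-in returned no verdict.

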